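# Put the mixed-up lids back on the carved boxes

### The arm

A 6-joint arm with a two-finger parallel gripper is mounted at the origin on the work surface. World frame = base frame: x ahead of the robot, y to its left, z up, the work surface at z = 0. Lengths are in m, angles in rad, forces in N, time in s.
With the tool pointing down it reaches from about 0.325 to 0.775 m from the base axis. Payload 5.5 kg.
Tool frame: the origin (TCP) lies between the finger pads; the fingertips stand 25 mm ahead of it and the grasp point (between the pads) lies 6 mm ahead of it; z points along the fingers, y is the line along which they close (so a half turn about z gives the same grasp; the last joint's range is limited). The gripper opens to 88 mm and grips with 3 to 60 N. Pads are 20 mm wide; open, the fingers measure 115 mm over their backs; the gripper's body (75 mm by 178 mm) begins 61 mm behind the grasp point.
Start: joints at [1.161, 0.091, 1.231, -0, 1.82, -0.057], TCP at [0.207, 0.563, 0.248] pointing down, gripper open.
Joint ranges: [-2.87, 2.87], [-0.86, 2.18], [0.17, 2.46], [-1.51, 4.65], [0.06, 2.69], [-2.65, 2.65]. Speed limits (rad/s): [2.57, 2.57, 3.01, 3.14, 3.14, 3.14].

### API

Orientations are given as [roll, pitch, yaw] about the fixed x, y, z axes, in that order (R = Rz(yaw) Ry(pitch) Rx(roll)).
In Python, from cell import ctrl gives the robot as it stands.
- The arm moves only by the tool shift_gripper, called after ">>>" by a JSON object that holds its "op" and its "data", one argument or row to a line. Schema: {"type":"object","properties":{"offsets":{"type":"array","items":{"type":"number"},"minItems":7,"maxItems":56},"only":{"type":"string"},"quiet":{"type":"boolean"},"lines":{"type":"string"}},"required":["offsets"],"additionalProperties":false}. offsets is one flat list of numbers that holds 1 to 8 rows one after another, with no inner brackets; each row has 7 numbers: the opening from 0.0 (shut) to 1.0 (fully open), then dx, dy, dz in m, then a rotation vector rx, ry, rz in rad; each row shifts and turns the commanded pose from where the row before left it, along the tool's axes as they then stand; what a row does not reach is not made up. A row lasts 1/12 s, in which the tool goes at most 0.0417 m and 0.125 rad, less where a joint would pass 70% of its speed; a pose out of reach is approached as far as the arm can. The fingers move at their own pace and stop on an object; the grip force is fixed at half the most. Time passes only in rows, so rows that do not move let the fingers close. The tool returns the time, the measured TCP pose, the force, the opening and the grip force at its end. only (a regular expression) keeps the lines of the reply that match it, lines (a string "A,B") keeps lines A to B, and quiet returns only ok. Input that does not fit is refused with a message, and nothing moves.
- ctrl.sense(): the state, without advancing time (a new reading comes with each control period).
- ctrl.get_image(name): name is "side" or "top" or "wrist"; returns the picture (400x640x3 uint8, red, green, blue); there is no depth.
- ctrl.camera_model(name): a dict with "mtx" (3x3 intrinsics, pixels), "distortion" ([k1, k2, p1, p2, k3] as OpenCV has them; the pictures are not rectified), "rvec" (rotation vector, rad) and "tvec" (3), from world to camera coordinates, as OpenCV has them; the wrist camera has in their place "T_tool_cam" (4x4, takes a point from camera to tool coordinates, whose origin is the TCP and whose axes are the flange's). Camera axes: x right, y down, z forward; pixel columns grow to the right and rows downward; lengths in m; the calibration is good to about 2 mm. A picture is of the moment at which its call begins: read the wrist's pose just before it. camera_model takes no time and is no camera call.
- ctrl.finish_job(): hands the job in; it is judged then, once.
The state is a dict: "clock": time; "q": joint angles; "joint_velocities": joint speeds; "joint_torque": joint torques, N m; "eef_pos": TCP position; "tool_rot": TCP orientation; "wrist_force": force on the tool from outside, world axes, zero at the start; "torque": the same for the moment, N m; "gripper_width": opening from 0.0 (shut) to 1.0 (fully open); "grasp_force": force on a finger pad.
Only numpy, scipy, OpenCV 4.12 (cv2) and the standard library are available. Lean on these libraries where they do the work, as an engineer would, in place of code of your own. Each camera call takes 0.05 s, during which the arm holds its last target. There are 200 camera calls.

### The job

The lids of the three carved boxes have been mixed up: each lid lies on a box whose outline does not match its own. Set one lid down on the cork mat to free its box, then change them round until every lid is fully down on the box of its own outline, centred and with its sides lined up with the box. Leave the boxes and the glue pot standing where they are.

Things in the scene. Friction and masses are not known exactly. Their poses are not given: they have to be found in the camera images.
- lid_square: Pale wooden lid, square, 90 x 90 mm (sides along x, y). Slab 10 mm; spigot below, 36 mm across, 8 mm deep, fits any box's bore with 8 mm play all round. Grip bar central on top: 44 long (x), 16 thick (y), 34 high. Origin: spigot bottom centre, z up: slab z 8 to 18, grip 18 to 52. Seated, the origin is 52 mm above the box's origin. 0.1 kg, loose; starts on a wrong box.
- lid_round: Pale wooden lid, round, 96 mm across. Slab 10 mm; spigot below, 36 mm across, 8 mm deep, fits any box's bore with 8 mm play all round. Grip bar central on top: 44 long (x), 16 thick (y), 34 high. Origin: spigot bottom centre, z up: slab z 8 to 18, grip 18 to 52. Seated, the origin is 52 mm above the box's origin. 0.1 kg, loose; starts on a wrong box.
- lid_oblong: Pale wooden lid, oblong, 120 (x) by 72 mm (y). Slab 10 mm; spigot below, 36 mm across, 8 mm deep, fits any box's bore with 8 mm play all round. Grip bar central on top: 44 long (x), 16 thick (y), 34 high. Origin: spigot bottom centre, z up: slab z 8 to 18, grip 18 to 52. Seated, the origin is 52 mm above the box's origin. 0.1 kg, loose; starts on a wrong box.
- box_square: Dark wooden box with a square outline 90 x 90 mm (sides along x and y), 60 mm high, with a round bore 52 mm across and 15 mm deep in the middle of its flat top (the same bore on all three boxes, hidden under a lid at the start). Origin: centre of its underside, on the bench; z up. Loose, 0.4 kg.
- box_round: Dark wooden box with a round outline 96 mm across, 60 mm high, with a round bore 52 mm across and 15 mm deep in the middle of its flat top (the same bore on all three boxes, hidden under a lid at the start). Origin: centre of its underside, on the bench; z up. Loose, 0.4 kg.
- box_oblong: Dark wooden box with an oblong outline, 120 mm along x by 72 mm along y, 60 mm high, with a round bore 52 mm across and 15 mm deep in the middle of its flat top (the same bore on all three boxes, hidden under a lid at the start). Origin: centre of its underside, on the bench; z up. Loose, 0.4 kg.
- mat: Square cork mat 150 x 150 mm, 4 mm thick, empty, fixed to the bench: the free spot for parking a lid. Origin: centre of its underside, on the bench; sides along x and y.
- glue_pot: White glue jar with a dark cap, 64 mm across and 80 mm high, standing loose among the boxes; it is not used. Origin: centre of its underside.

How it is judged:
By the outcome, as a careful person would: the job done as asked, in the order asked, and still so for the second after the job is handed in, with the robot touching nothing.
It also fails if it takes over 96 s, if anything falls off the work surface, if the arm or the gripper's body presses on something with over 40 N, if the wrist force passes 120 N, or if a joint passes its speed limit or range.

## Working session

There is one attempt and no reset: what is moved stays moved. The work goes in short steps, Python scripts to look and compute and a tool call to move; the robot and the scene stay as the last step left them, time stands still between calls to the robot, and variables do not carry over. Pictures are saved under pics/ and viewed, at most 14 in all, crops included, and the job is handed in when it is done.

```bash
ls; mkdir -p pics
```

Run:
```python
from cell import ctrl
import cv2
for n in("top","side"):
    cv2.imwrite(f"pics/{n}0.png",ctrl.get_image(n)[:,:,::-1]); m=ctrl.camera_model(n); print(n,m)
print(ctrl.camera_model("wrist"))
s=ctrl.sense();print(s)
```

```text
cell.py
pics
top {'mtx': array([[412.92980782,   0.        , 319.10689285],
       [  0.        , 412.92980782, 193.0920755 ],
       [  0.        ,   0.        ,   1.        ]]), 'distortion': array([-0.09133496,  0.        ,  0.        ,  0.        ,  0.        ]), 'rvec': array([ 2.20047991, -2.16294935,  0.13636672]), 'tvec': array([-0.00323275,  0.56775613,  0.92303713])}
side {'mtx': array([[439.21435767,   0.        , 322.22901027],
       [  0.        , 439.21435767, 199.1892625 ],
       [  0.        ,   0.        ,   1.        ]]), 'distortion': array([-0.05047908,  0.        ,  0.        ,  0.        ,  0.        ]), 'rvec': array([ 2.18957147, -0.90875723,  0.39394261]), 'tvec': array([-0.37299722,  0.32026035,  0.68796502])}
{'mtx': array([[326.01437906,   0.        , 320.17521479],
       [  0.        , 326.01437906, 198.67461817],
       [  0.        ,   0.        ,   1.        ]]), 'distortion': array([-0.01701523,  0.        ,  0.        ,  0.        ,  0.        ]), 'T_tool_cam': array([[-2.32101204e-04, -9.55116795e-01, -2.96229396e-01,
         8.15326649e
[... 254 characters left out ...]
e+00]])}
{'clock': 0.1, 'q': array([ 1.16131651e+00,  9.18126855e-02,  1.23175333e+00, -1.94337855e-05,
        1.81978889e+00, -5.67069184e-02]), 'joint_velocities': array([-0.00045827, -0.00218416, -0.00314364, -0.00037255,  0.00166545,
       -0.00123982]), 'joint_torque': array([ 3.10285788e-03, -4.47858667e+01, -4.07570922e+01,  6.99866423e-02,
        2.84824509e-02, -1.14691079e-04]), 'eef_pos': array([0.2072265 , 0.56284965, 0.24660933]), 'tool_rot': array([-3.13983217e+00, -8.10657261e-05,  2.78881491e+00]), 'wrist_force': array([-0.54147548,  0.58703166,  0.37549099]), 'torque': array([ 0.00095699,  0.0345751 , -0.02170542]), 'grasp_force': 0.0, 'gripper_width': 0.9999163474838278}
```

View pics/top0.png

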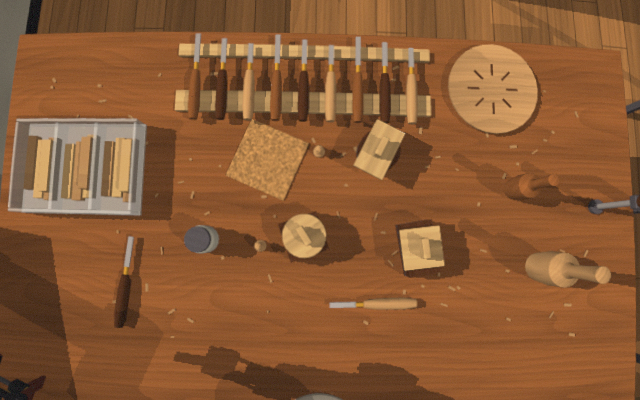

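View pics/side0.png

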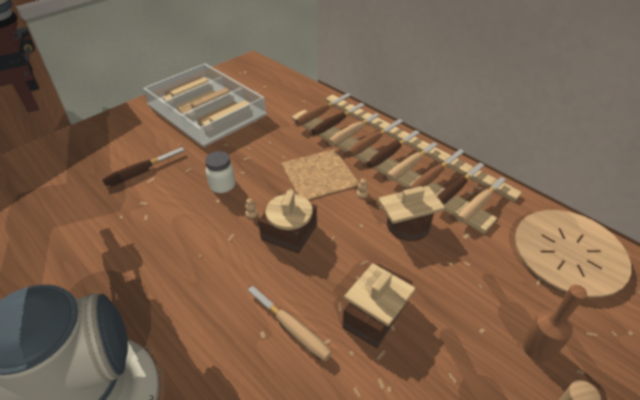

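The top view shows the mat at about (267,160), the oblong lid at (380,150), the round lid at (304,236), the square lid at (421,248) and the pot at (201,240). There are small pegs at (320,151) and (261,245). Next I'll enlarge both views.

Run:
```python
import cv2,numpy as np
t=cv2.imread("pics/top0.png");s=cv2.imread("pics/side0.png")
cv2.imwrite("pics/tc.png",cv2.resize(t[110:290,220:460],None,fx=3.3,fy=3.3,interpolation=cv2.INTER_CUBIC))
cv2.imwrite("pics/sc.png",cv2.resize(s[140:350,240:460],None,fx=2.8,fy=2.8,interpolation=cv2.INTER_CUBIC))
```

```text
(no output)
```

View pics/tc.png

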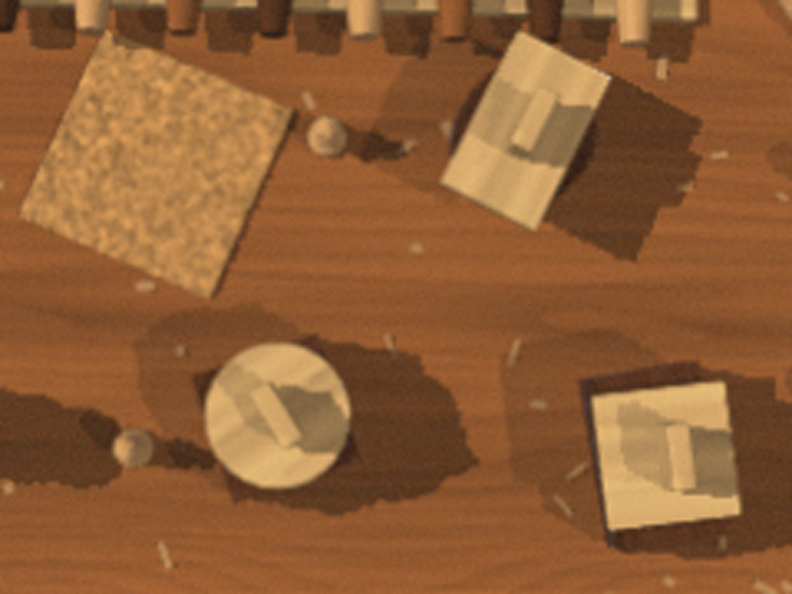

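View pics/sc.png

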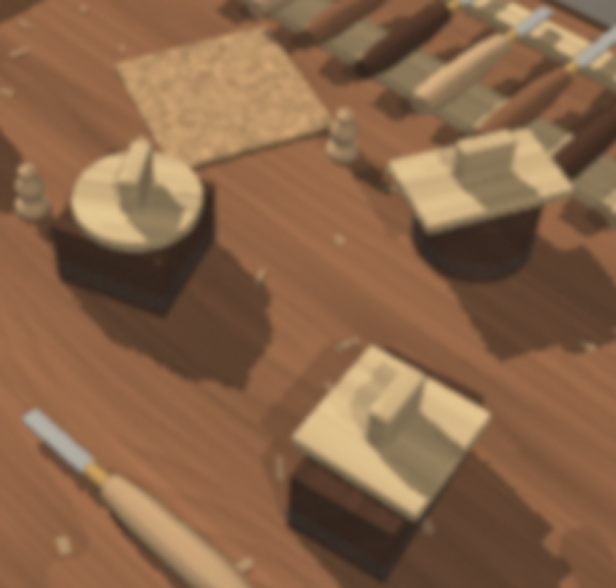

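Both views agree: the round lid is on the square box, the oblong lid is on the round box, and the square lid is on the oblong box. I'll triangulate the slab corners from the two views.

Create h.py:
```python
import numpy as np,cv2
from cell import ctrl
from scipy.spatial.transform import Rotation as Ro
def pose(n,s=None):
    m=ctrl.camera_model(n)
    if n=="wrist":
        s=s or ctrl.sense(); T=np.eye(4); T[:3,:3]=Ro.from_euler("xyz",s["tool_rot"]).as_matrix(); T[:3,3]=s["eef_pos"]
        T=T@np.array(m["T_tool_cam"]); return m,T[:3,:3],T[:3,3]
    R=cv2.Rodrigues(m["rvec"])[0]; return m,R.T,-R.T@m["tvec"]
def rays(P,px):
    m,R,c=P; u=cv2.undistortPoints(np.array(px,float).reshape(-1,1,2),m["mtx"],m["distortion"])[:,0]
    return c,np.c_[u,np.ones(len(u))]@R.T
def onz(P,px,z):
    c,d=rays(P,px); return c+d*((z-c[2])/d[:,2])[:,None]
def tri(P1,p1,P2,p2):
    c1,D1=rays(P1,p1);c2,D2=rays(P2,p2);o=[]
    for a,b in zip(D1,D2):
        k=np.linalg.lstsq(np.c_[a,-b],c2-c1,rcond=None)[0]; o.append((c1+k[0]*a+c2+k[1]*b)/2)
    return np.array(o)
def proj(P,X):
    m,R,c=P; return cv2.projectPoints(np.array(X,float).reshape(-1,1,3),cv2.Rodrigues(R.T)[0],-R.T@c,m["mtx"],m["distortion"])[0][:,0]
def snap(name,n="wrist"):
    s=ctrl.sense(); im=ctrl.get_image(n); cv2.imwrite(f"pics/{name}.png",im[:,:,::-1])
    np.savez(f"pics/{name}.npz",e=s["eef_pos"],r=s["tool_rot"]); return s
def wp(name):
    f=np.load(f"pics/{name}.npz"); return pose("wrist",dict(eef_pos=f["e"],tool_rot=f["r"]))
```

Run:
```python
from h import *
np.set_printoptions(precision=4,suppress=True)
T,S=pose("top"),pose("side")
a=lambda p:np.array(p)/3.3+[220,110]
b=lambda p:np.array(p)/2.8+[240,140]
D={"sq":([(592,397),(723,382),(741,514),(610,530)],[(375,345),(490,412),(420,517),(293,437)]),
"ob":([(521,31),(610,76),(538,230),(441,183)],[(530,130),(572,185),(430,232),(390,160)]),
"ro":([(277,415)],[(137,200)])}
for k,(p,q) in D.items():
    X=tri(T,a(p),S,b(q)); Z=onz(T,a(p),.07); print(k,X.mean(0),X[:,2],"z70:",Z.mean(0)); 
    if len(Z)>1:print([round(np.degrees(np.arctan2(*(Z[(i+1)%4]-Z[i])[[1,0]])),1) for i in range(4)],[round(np.linalg.norm(Z[(i+1)%4]-Z[i]),3) for i in range(4)])
M=onz(T,a([(108,33),(293,110),(210,297),(22,213)]),.004);print("mat",M.mean(0),np.degrees(np.arctan2(*(M[1]-M[0])[[1,0]])),np.linalg.norm(M[1]-M[0]))
print("pegs",onz(T,a([(327,137),(133,448)]),.03))
print("grips round",onz(T,a([(263,388),(290,440)]),.1))
s=ctrl.sense();print(Ro.from_euler("xyz",s["tool_rot"]).as_matrix())
```

```text
sq [ 0.4469 -0.2223  0.07  ] [0.069  0.0722 0.0693 0.0693] z70: [ 0.446  -0.2214  0.07  ]
[np.float64(-82.9), np.float64(-172.4), np.float64(97.1), np.float64(7.9)] [np.float64(0.09), np.float64(0.089), np.float64(0.09), np.float64(0.089)]
ob [ 0.6655 -0.1279  0.0695] [0.0685 0.0726 0.0654 0.0713] z70: [ 0.665  -0.1274  0.07  ]
[np.float64(-116.0), np.float64(155.0), np.float64(65.0), np.float64(-27.0)] [np.float64(0.068), np.float64(0.119), np.float64(0.073), np.float64(0.12)]
ro [0.4699 0.0388 0.0641] [0.0641] z70: [0.4694 0.0391 0.07  ]
mat [0.649  0.1291 0.004 ] -111.89759547797308 0.1467102116080437
pegs [[0.6647 0.0082 0.03  ]
 [0.4449 0.1382 0.03  ]]
grips round [[0.4866 0.0481 0.1   ]
 [0.4538 0.0302 0.1   ]]
[[-0.9384  0.3455 -0.0007]
 [ 0.3455  0.9384 -0.0016]
 [ 0.0001 -0.0018 -1.    ]]
```

Measured heights are about 70 mm and the lid sizes match. I'll move to hover over the round lid.

Create go.py:
```python
# usage: go.py x y z yaw_deg [tool-frame x,y offset] -> total shift in current tool axes, turn
import sys
from h import *
x,y,z,yaw=map(float,sys.argv[1:5]); s=ctrl.sense(); R=Ro.from_euler("xyz",s["tool_rot"]).as_matrix()
d=R.T@(np.array([x,y,z])-s["eef_pos"]); c=np.degrees(s["tool_rot"][2]); t=(yaw-c+180)%360-180
G=Ro.from_euler("xyz",[np.pi,0,np.radians(yaw)])
print("shift",d.round(4),"len",round(np.linalg.norm(d),3),"| rz",round(-np.radians(t),3),"full rv",(Ro.from_matrix(R.T)*G).as_rotvec().round(3),"q6",s["q"][5].round(2),"t",s["clock"])
```

```text
(no output)
```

>>> {"op": "shift_gripper", "data": {
  "offsets": [1,-0.027,-0.025,0.003,0,0,0,1,-0.027,-0.025,0.003,0,0,0,1,-0.027,-0.025,0.003,0,0,0,1,-0.027,-0.025,0.003,0,0,0,1,-0.027,-0.025,0.003,0,0,0,1,-0.027,-0.025,0.003,0,0,0,1,-0.027,-0.025,0.003,0,0,0,1,-0.027,-0.025,0.003,0,0,0]
}}

```text
clock: 0.77
eef_pos: [0.3411, 0.299, 0.2231]
tool_rot: [-3.141, -0.0, 2.789]
wrist_force: [1.9, 0.1, 0.1]
gripper_width: 1.002
grasp_force: 0.0
```

>>> {"op": "shift_gripper", "data": {
  "offsets": [1,-0.027,-0.025,0.003,0,0,0,1,-0.027,-0.025,0.003,0,0,0,1,-0.027,-0.025,0.003,0,0,0,1,-0.027,-0.025,0.003,0,0,0,1,-0.027,-0.025,0.003,0,0,0,1,-0.027,-0.025,0.003,0,0,0,1,-0.027,-0.025,0.003,0,0,0,1,-0.027,-0.025,0.003,0,0,0]
}}

```text
clock: 1.43
eef_pos: [0.4748, 0.0366, 0.1992]
tool_rot: [3.142, -0.0, 2.789]
wrist_force: [1.0, 1.0, -0.2]
gripper_width: 1.0
grasp_force: 0.0
```

>>> {"op": "shift_gripper", "data": {
  "offsets": [1,0,0,0,0,0,-0.12,1,0,0,0,0,0,-0.12,1,0,0,0,0,0,-0.12,1,0,0,0,0,0,-0.12,1,0,0,0,0,0,-0.12,1,0,0,0,0,0,-0.12,1,0,0,0,0,0,-0.12,1,0,0,0,0,0,0]
}}

```text
clock: 2.1
eef_pos: [0.4743, 0.0384, 0.1992]
tool_rot: [3.141, -0.001, -2.65]
wrist_force: [-0.0, -0.0, 0.8]
gripper_width: 1.002
grasp_force: 0.0
```

```bash
python3 go.py .4695 .039 .2 208.6
```

```text
shift [ 0.004   0.0028 -0.0008] len 0.005 | rz -0.008 full rv [ 0.    -0.001 -0.008] q6 -2.05 t 2.1
```

```bash
python3 -c "
from h import *
snap('w1')"
```

>>> {"op": "shift_gripper", "data": {
  "offsets": [1,0.002,0.035,0,0,0,0,1,0.002,0.035,0,0,0,0,1,0,0,0,0,0,0,1,0,0,0,0,0,0]
}}

```text
clock: 2.48
eef_pos: [0.4377, 0.0994, 0.1998]
tool_rot: [-3.141, 0.0, -2.655]
wrist_force: [0.9, 0.3, -0.2]
gripper_width: 0.998
grasp_force: 0.0
```

```bash
python3 -c "
from h import *
snap('w2')
a=cv2.imread('pics/w1.png');b=cv2.imread('pics/w2.png')
cv2.imwrite('pics/w12.png',np.vstack([a,b])[:,:][:, :].copy() if 0 else np.hstack([cv2.resize(a,None,fx=.625,fy=.625),cv2.resize(b,None,fx=.625,fy=.625)]))"
```

```text
(no output)
```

View pics/w1.png

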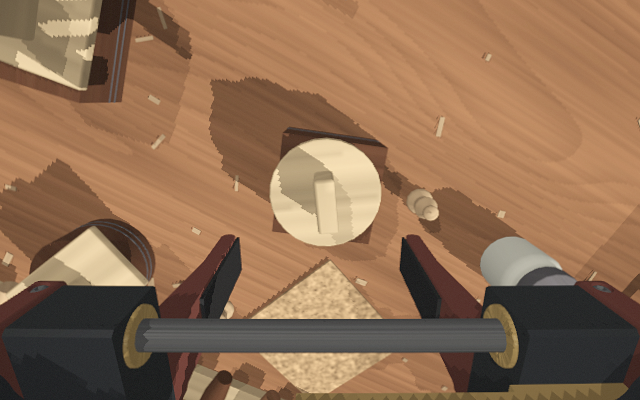

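View pics/w2.png

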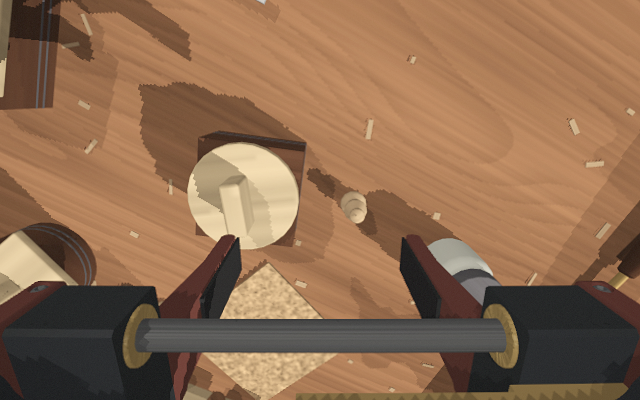

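w1 shows the round lid centred at about (325.5,192.5), with its grip bar running from (324,172) to (327,233). In w2 the lid centre is at about (243,195).

Run:
```python
from h import *
np.set_printoptions(precision=4,suppress=True)
A,B=wp("w1"),wp("w2")
print(tri(A,[(325.5,192.5)],B,[(243,195)]),onz(A,[(325.5,192.5)],.07),onz(B,[(243,195)],.07))
# model check: grip top corners for yaw 208.6 in w1
c=onz(A,[(325.5,192.5)],.07)[0]
for yaw in (22,25,28.6):
    a=np.radians(yaw);ex=np.array([np.cos(a),np.sin(a),0]);ey=np.array([-np.sin(a),np.cos(a),0])
    print(yaw,proj(A,[c+i*.022*ex+j*.008*ey+[0,0,.034] for i,j in((1,1),(1,-1),(-1,-1),(-1,1))]).round(0).tolist())
```

```bash
python3 go.py .4695 .039 .2 205
```

```text
[[0.4682 0.0406 0.0673]] [[0.4681 0.0405 0.07  ]] [[0.4667 0.0406 0.07  ]]
22 [[333.0, 233.0], [313.0, 231.0], [319.0, 175.0], [341.0, 178.0]]
25 [[335.0, 233.0], [314.0, 232.0], [317.0, 176.0], [339.0, 177.0]]
28.6 [[337.0, 232.0], [316.0, 232.0], [315.0, 176.0], [337.0, 176.0]]
shift [ 0.0001 -0.0673 -0.0003] len 0.067 | rz 0.05 full rv [-0.001  0.     0.05 ] q6 -1.91 t 2.5333
```

Run:
```python
import cv2
a=cv2.imread('pics/w1.png')[90:270,220:440];cv2.imwrite('pics/w1c.png',cv2.resize(a,None,fx=3.3,fy=3.3,interpolation=cv2.INTER_CUBIC))
```

```text
(no output)
```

View pics/w1c.png

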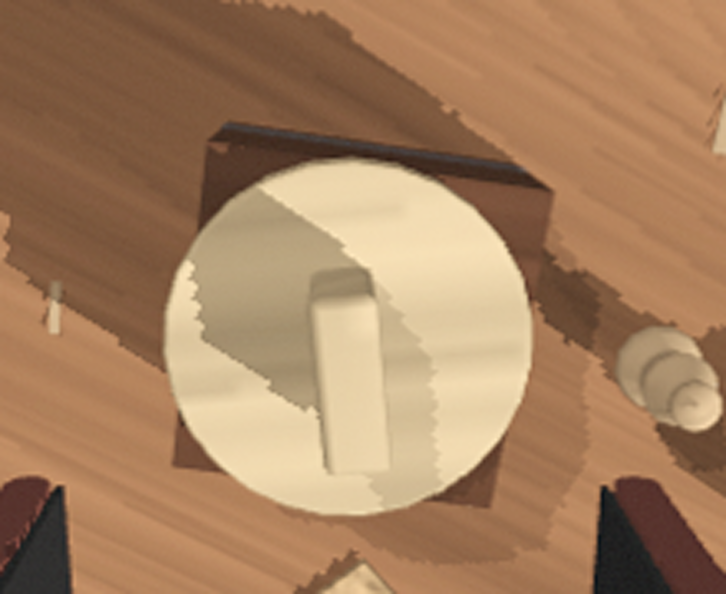

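The crop gives the grip axis at about 32.5°. The square box's top corners are at crop (213,143), (553,190), (490,507) and (173,466). I'll work out the box pose and the next move.

Create quad.py:
```python
from h import *
np.set_printoptions(precision=4,suppress=True)
def quad(P,px,z):
    Z=onz(P,px,z); e=[Z[(i+1)%4]-Z[i] for i in range(4)]
    ang=[np.degrees(np.arctan2(v[1],v[0])) for v in e]
    print("c",Z.mean(0),"len",np.array([np.linalg.norm(v) for v in e]),"ang",np.array(ang),"mod90",np.array(ang)%90)
```

Run:
```python
from quad import *
quad(wp("w1"),np.array([(213,143),(553,190),(490,507),(173,466)])/3.3+[220,90],.06)
```

```bash
python3 go.py .468 .0405 .100 212.5
```

```text
c [0.4684 0.0436 0.06  ] len [0.0874 0.0894 0.0891 0.0891] ang [ 110.3613   20.2747  -69.8592 -160.822 ] mod90 [20.3613 20.2747 20.1408 19.178 ]
shift [ 0.0008 -0.0652  0.0997] len 0.119 | rz -0.081 full rv [-0.001  0.    -0.081] q6 -1.91 t 2.5333
```

>>> {"op": "shift_gripper", "data": {
  "offsets": [1,0,-0.0326,0,0,0,0,1,0,-0.0326,0,0,0,0,1,0,0,0,0,0,-0.081,1,0,0,0.03,0,0,0,1,0,0,0.03,0,0,0,1,0,0,0.02,0,0,0,1,0,0,0.02,0,0,0,1,0,0,0,0,0,0]
}}

```text
clock: 3.2
eef_pos: [0.4682, 0.0395, 0.0966]
tool_rot: [3.14, -0.003, -2.577]
wrist_force: [-0.5, -0.5, -0.1]
gripper_width: 0.999
grasp_force: 0.0
```

```bash
python3 go.py .468 .0405 .100 212.5
```

```text
shift [-0.0004  0.001  -0.0034] len 0.004 | rz -0.003 full rv [ 0.001 -0.003 -0.003] q6 -2.12 t 3.2
```

>>> {"op": "shift_gripper", "data": {
  "offsets": [1,0,0.001,-0.004,0,0,0,0.1,0,0,0,0,0,0,0,0,0,0,0,0,0,0,0,0,0,0,0,0,0,0,0,0,0,0,0,0,0,0,0,0,0,0,0,0,0,0,0,0,0,0,0,0,0,0,0,0]
}}

```text
clock: 3.87
eef_pos: [0.4682, 0.0417, 0.1037]
tool_rot: [-3.142, 0.0, -2.573]
wrist_force: [-0.1, -0.1, 1.1]
gripper_width: 0.506
grasp_force: 0.0
```

```bash
python3 go.py .649 .129 .2 212.5
```

```text
shift [-0.1994 -0.0237 -0.0963] len 0.223 | rz 0.001 full rv [-0.     0.     0.001] q6 -2.12 t 3.8667
```

>>> {"op": "shift_gripper", "data": {
  "offsets": [0,0,0,0.003,0,0,0,0,0,0,0,0,0,0,0,0,0,0,0,0,0,0,0,0,0,0,0,0,0,0,0,0,0,0,0,0,0,0,0,0,0,0]
}}

```text
clock: 4.37
eef_pos: [0.4681, 0.0416, 0.1005]
tool_rot: [3.141, -0.0, -2.573]
wrist_force: [-0.3, 0.1, -1.4]
gripper_width: 0.185
grasp_force: 30.0
```

>>> {"op": "shift_gripper", "data": {
  "offsets": [0,0,0,-0.03,0,0,0,0,0,0,-0.035,0,0,0,0,0,0,-0.035,0,0,0,0,-0.03,-0.0035,0,0,0,0,0,-0.035,-0.0035,0,0,0,0,0,-0.035,-0.0035,0,0,0,0,0,-0.035,-0.0035,0,0,0,0,0,-0.035,-0.0035,0,0,0,0]
}}

```text
clock: 5.03
eef_pos: [0.6222, 0.1192, 0.2003]
tool_rot: [3.142, -0.0, -2.573]
wrist_force: [-0.2, -0.4, -0.1]
gripper_width: 0.181
grasp_force: 30.0
```

```bash
python3 go.py .640 .129 .060 212.5
```

```text
shift [-0.0203 -0.0013  0.1403] len 0.142 | rz 0.001 full rv [ 0.    -0.     0.001] q6 -2.0 t 5.0333
```

>>> {"op": "shift_gripper", "data": {
  "offsets": [0,-0.018,-0.001,0,0,0,0,0,0,0,0.035,0,0,0,0,0,0,0.035,0,0,0,0,0,0,0.035,0,0,0,0,0,0,0.025,0,0,0,0,0,0,0.01,0,0,0,0,0,0,0.004,0,0,0,0,0,0,0,0,0,0]
}}

```text
clock: 5.7
eef_pos: [0.6365, 0.1272, 0.0565]
tool_rot: [3.141, -0.001, -2.573]
wrist_force: [-0.4, -0.6, 0.3]
gripper_width: 0.18
grasp_force: 30.0
```

```bash
python3 go.py .640 .129 .0525 212.5
```

```text
shift [-0.0039 -0.0003  0.004 ] len 0.006 | rz 0.001 full rv [ 0.    -0.001  0.001] q6 -1.99 t 5.7
```

>>> {"op": "shift_gripper", "data": {
  "offsets": [0,0,0,0.003,0,0,0,0,0,0,0.001,0,0,0,0,0,0,0.001,0,0,0,0,0,0,0,0,0,0]
}}

```text
clock: 6.03
eef_pos: [0.6372, 0.1273, 0.0529]
tool_rot: [-3.141, 0.002, -2.573]
wrist_force: [-1.0, 0.4, -0.3]
gripper_width: 0.179
grasp_force: 30.0
```

>>> {"op": "shift_gripper", "data": {
  "offsets": [1,0,0,0,0,0,0,1,0,0,0,0,0,0,1,0,0,0,0,0,0,1,0,0,0,0,0,0,1,0,0,-0.03,0,0,0,1,0,0,-0.04,0,0,0,1,0,0,-0.04,0,0,0,1,0,0,-0.04,0,0,0]
}}

```text
clock: 6.7
eef_pos: [0.6361, 0.1272, 0.2031]
tool_rot: [3.141, -0.001, -2.573]
wrist_force: [1.1, -0.5, -0.0]
gripper_width: 0.75
grasp_force: 0.0
```

```bash
python3 go.py .468 .0435 .2 200
```

```text
shift [0.1867 0.02   0.0032] len 0.188 | rz 0.219 full rv [ 0.    -0.001  0.219] q6 -1.99 t 6.7
```

>>> {"op": "shift_gripper", "data": {
  "offsets": [1,0.037,0.004,0,0,0,0,1,0.037,0.004,0,0,0,0,1,0.037,0.004,0,0,0,0,1,0.037,0.004,0,0,0,0,1,0.037,0.004,0,0,0,0,1,0,0,0,0,0,0.11,1,0,0,0,0,0,0.11,1,0,0,0,0,0,0]
}}

```text
clock: 7.37
eef_pos: [0.4694, 0.0442, 0.2022]
tool_rot: [-3.141, 0.001, -2.798]
wrist_force: [0.3, -0.4, 0.0]
gripper_width: 1.001
grasp_force: 0.0
```

```bash
python3 -c "
from h import *
print(snap('w3')['eef_pos'])"
```

```text
[0.46942103 0.04422052 0.20223019]
```

View pics/w3.png

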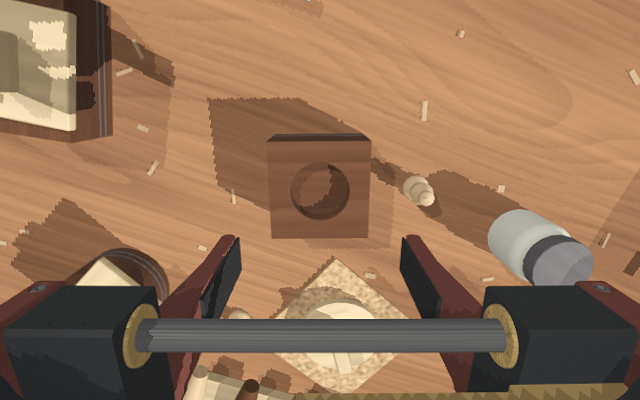

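w3 shows the bare square box: top corners (267,142), (371,140), (368,238), (272,239), and bore centre at about (320,191).

Run:
```python
from quad import *
P=wp("w3")
quad(P,[(267,142),(371,140),(368.5,238),(272,239)],.06)
print(onz(P,[(319.8,191)],.06))
im=cv2.imread("pics/w3.png")
g=cv2.GaussianBlur(cv2.cvtColor(im,6),(3,3),0)
# refine edges: strongest gradient along columns/rows
q=np.array([(267,142),(371,140),(368.5,238),(272,239)],np.float32).reshape(-1,1,2)
print(cv2.cornerSubPix(g,q.copy(),(4,4),(-1,-1),(3,30,.01))[:,0])
```

```bash
python3 go.py .446 -.2215 .2 187.5
```

```text
c [0.4686 0.0437 0.06  ] len [0.0882 0.0903 0.0897 0.0897] ang [ 110.7782   20.8535  -69.6529 -160.1209] mod90 [20.7782 20.8535 20.3471 19.8791]
[[0.4677 0.0435 0.06  ]]
[[265.884  141.0003]
 [370.6247 140.054 ]
 [367.4314 237.4614]
 [271.2518 238.2595]]
shift [ 0.1135 -0.2416  0.0021] len 0.267 | rz 0.219 full rv [-0.     0.001  0.219] q6 -1.9 t 7.4167
```

>>> {"op": "shift_gripper", "data": {
  "offsets": [1,0.0162,-0.0345,0,0,0,0,1,0.0162,-0.0345,0,0,0,0,1,0.0162,-0.0345,0,0,0,0,1,0.0162,-0.0345,0,0,0,0,1,0.0162,-0.0345,0,0,0,0,1,0.0162,-0.0345,0,0,0,0,1,0.0162,-0.0345,0,0,0,0,1,0,0,0,0,0,0.11]
}}

```text
clock: 8.08
eef_pos: [0.4447, -0.2268, 0.2009]
tool_rot: [-3.14, -0.002, -2.902]
wrist_force: [-0.7, -0.2, -0.1]
gripper_width: 0.998
grasp_force: 0.0
```

>>> {"op": "shift_gripper", "data": {
  "offsets": [1,0,0,0,0,0,0.11,1,0,0,0,0,0,0]
}}

```text
clock: 8.25
eef_pos: [0.4458, -0.2221, 0.2012]
tool_rot: [3.141, -0.001, -3.015]
wrist_force: [-0.0, 1.3, -0.4]
gripper_width: 1.002
grasp_force: 0.0
```

```bash
python3 -c "
from h import *
print(snap('w4')['eef_pos'])
im=cv2.imread('pics/w4.png')[80:280,190:450];cv2.imwrite('pics/w4c.png',cv2.resize(im,None,fx=3,fy=3,interpolation=2))"
```

```text
[ 0.44579907 -0.22205546  0.20122334]
```

View pics/w4c.png

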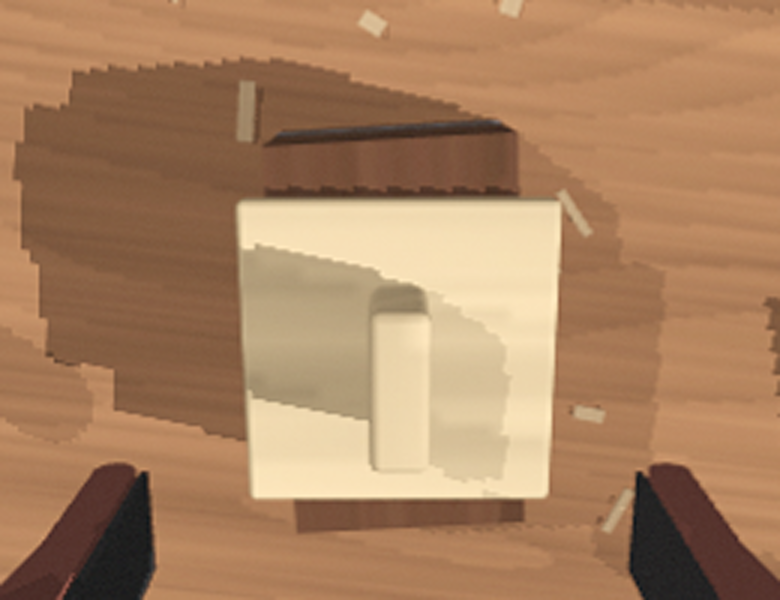

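w4 crop: slab corners at (238,201), (560,200), (548,497) and (252,497), with the grip parallel to the tool's x axis.

Run:
```python
from quad import *
P=wp("w4");f=lambda p:np.array(p)/3+[190,80]
quad(P,f([(238,200),(560,199),(549,497),(252,497)]),.07)
quad(P,f([(263,144),(517,130),(524,521),(297,531)]),.06)
```

```bash
python3 go.py .446 -.2215 .1 187.5
```

```text
c [ 0.4466 -0.2188  0.07  ] len [0.0879 0.0891 0.089  0.0888] ang [  97.3973    8.0293  -82.7929 -172.7096] mod90 [7.3973 8.0293 7.2071 7.2904]
c [ 0.446  -0.2185  0.06  ] len [0.0707 0.1199 0.0713 0.1195] ang [ 100.3115   10.4499  -80.0046 -169.8536] mod90 [10.3115 10.4499  9.9954 10.1464]
shift [-1.000e-04 -0.000e+00  1.014e-01] len 0.101 | rz 0.002 full rv [ 0.    -0.     0.002] q6 -2.23 t 8.3
```

>>> {"op": "shift_gripper", "data": {
  "offsets": [1,-0.001,0.0025,0.03,0,0,0,0.6,0,0,0.035,0,0,0,0.3,0,0,0.025,0,0,0,0.3,0,0,0.01,0,0,0,0.3,0,0,0,0,0,0,0.3,0,0,0,0,0,0]
}}

```text
clock: 8.8
eef_pos: [0.4467, -0.2183, 0.1023]
tool_rot: [-3.141, 0.0, -3.01]
wrist_force: [-0.4, -0.3, 1.0]
gripper_width: 0.663
grasp_force: 0.0
```

```bash
python3 go.py .4466 -.2188 .1 187.5
```

```text
shift [ 0.0002 -0.0004  0.0023] len 0.002 | rz 0.0 full rv [-0.  0.  0.] q6 -2.23 t 8.8
```

>>> {"op": "shift_gripper", "data": {
  "offsets": [0,0,0,0.002,0,0,0,0,0,0,0,0,0,0,0,0,0,0,0,0,0,0,0,0,0,0,0,0,0,0,0,0,0,0,0,0,0,0,0,0,0,0,0,0,0,0,0,0,0,0,0,0,0,0,0,0]
}}

```text
clock: 9.47
eef_pos: [0.4465, -0.2188, 0.1]
tool_rot: [-3.141, 0.0, -3.013]
wrist_force: [0.8, -0.3, 2.7]
gripper_width: 0.176
grasp_force: 30.0
```

>>> {"op": "shift_gripper", "data": {
  "offsets": [0,0,0,-0.03,0,0,0,0,0,0,-0.035,0,0,0,0,0,0,-0.035,0,0,0]
}}

```text
clock: 9.72
eef_pos: [0.4456, -0.2181, 0.1994]
tool_rot: [3.139, -0.003, -3.013]
wrist_force: [0.1, 0.0, -1.3]
gripper_width: 0.18
grasp_force: 30.0
```

```bash
python3 go.py .4684 .0436 .2 200.4
```

```text
shift [-5.610e-02  2.566e-01 -2.000e-04] len 0.263 | rz -0.228 full rv [ 0.002 -0.002 -0.228] q6 -2.22 t 9.7167
```

>>> {"op": "shift_gripper", "data": {
  "offsets": [0,-0.008,0.0366,0,0,0,0,0,-0.008,0.0367,0,0,0,0,0,-0.008,0.0367,0,0,0,0,0,-0.008,0.0367,0,0,0,0,0,-0.008,0.0367,0,0,0,0,0,-0.008,0.0367,0,0,0,0,0,-0.008,0.0367,0,0,0,0,0,0,0,0,0,0,-0.114]
}}

```text
clock: 10.38
eef_pos: [0.4687, 0.0491, 0.1992]
tool_rot: [3.138, 0.0, -2.897]
wrist_force: [-1.1, 0.2, -0.6]
gripper_width: 0.178
grasp_force: 30.0
```

>>> {"op": "shift_gripper", "data": {
  "offsets": [0,0,0,0,0,0,-0.114,0,0,0,0,0,0,0,0,0,0,0,0,0,0]
}}

```text
clock: 10.63
eef_pos: [0.4689, 0.0434, 0.1993]
tool_rot: [3.141, -0.001, -2.788]
wrist_force: [-0.4, 0.6, -0.7]
gripper_width: 0.182
grasp_force: 30.0
```

```bash
python3 go.py .4684 .0436 .1 200.4
```

```text
shift [0.0004 0.0003 0.0993] len 0.099 | rz -0.003 full rv [ 0.    -0.001 -0.003] q6 -1.9 t 10.6333
```

>>> {"op": "shift_gripper", "data": {
  "offsets": [0,0,0,0.03,0,0,0,0,0,0,0.03,0,0,0,0,0,0,0.02,0,0,0,0,0,0,0.01,0,0,0,0,0,0,0.004,0,0,0,0,0,0,0.003,0,0,0,0,0,0,0,0,0,0,0,0,0,0,0,0,0]
}}

```text
clock: 11.3
eef_pos: [0.4699, 0.0432, 0.1041]
tool_rot: [-3.141, 0.002, -2.786]
wrist_force: [-0.1, 0.5, -0.6]
gripper_width: 0.178
grasp_force: 30.0
```

```bash
python3 go.py .4684 .0436 .1 200.4
```

```text
shift [0.0012 0.0009 0.0041] len 0.004 | rz -0.001 full rv [-0.001  0.002 -0.001] q6 -1.91 t 11.3
```

>>> {"op": "shift_gripper", "data": {
  "offsets": [0,0.0007,0.0004,0.002,0,0,0,0,0,0,0.001,0,0,0,0,0,0,0.001,0,0,0,0,0,0,0,0,0,0,0,0,0,0,0,0,0]
}}

```text
clock: 11.72
eef_pos: [0.4688, 0.0435, 0.1]
tool_rot: [-3.141, 0.002, -2.785]
wrist_force: [-1.1, -0.7, 6.6]
gripper_width: 0.183
grasp_force: 30.0
```

```bash
python3 go.py .4684 .0436 .1 200.4
```

```text
shift [ 0.0003  0.0003 -0.    ] len 0.0 | rz 0.0 full rv [-0.001  0.002  0.   ] q6 -1.91 t 11.7167
```

>>> {"op": "shift_gripper", "data": {
  "offsets": [1,0,0,0,0,0,0,1,0,0,0,0,0,0,1,0,0,0,0,0,0,1,0,0,0,0,0,0,1,0,0,-0.03,0,0,0,1,0,0,-0.035,0,0,0,1,0,0,-0.035,0,0,0,1,0,0,0,0,0,0]
}}

```text
clock: 12.38
eef_pos: [0.4705, 0.0435, 0.2064]
tool_rot: [-3.138, 0.011, -2.785]
wrist_force: [-0.1, -0.0, 1.2]
gripper_width: 0.745
grasp_force: 0.0
```

```bash
python3 -c "
from h import *
print(snap('w5')['eef_pos'])"; python3 go.py .665 -.127 .2 154
```

```text
[0.47053258 0.04345037 0.20636982]
shift [-0.1233 -0.2277  0.0047] len 0.259 | rz 0.81 full rv [0.001 0.008 0.81 ] q6 -1.91 t 12.4333
```

>>> {"op": "shift_gripper", "data": {
  "offsets": [1,-0.0176,-0.0325,0,0,0,0,1,-0.0176,-0.0325,0,0,0,0,1,-0.0176,-0.0325,0,0,0,0,1,-0.0176,-0.0325,0,0,0,0,1,-0.0176,-0.0325,0,0,0,0,1,-0.0176,-0.0325,0,0,0,0,1,-0.0176,-0.0325,0,0,0,0,1,0,0,0,0,0,0.116]
}}

```text
clock: 13.1
eef_pos: [0.6653, -0.1313, 0.1911]
tool_rot: [3.139, -0.008, -2.904]
wrist_force: [0.9, 1.1, -1.4]
gripper_width: 1.0
grasp_force: 0.0
```

>>> {"op": "shift_gripper", "data": {
  "offsets": [1,0,0,0,0,0,0.116,1,0,0,0,0,0,0.116,1,0,0,0,0,0,0.116,1,0,0,0,0,0,0.116,1,0,0,0,0,0,0.116,1,0,0,0,0,0,0.114,1,0,0,0,0,0,0,1,0,0,0,0,0,0]
}}

```text
clock: 13.77
eef_pos: [0.6628, -0.1268, 0.1971]
tool_rot: [-3.141, -0.002, 2.691]
wrist_force: [-0.4, 0.8, -0.1]
gripper_width: 1.003
grasp_force: 0.0
```

```bash
python3 -c "
from h import *
print(snap('w6')['eef_pos'])
im=cv2.imread('pics/w6.png')[80:280,190:450];cv2.imwrite('pics/w6c.png',cv2.resize(im,None,fx=3,fy=3,interpolation=2))"
```

```text
[ 0.6627929  -0.1267769   0.19706576]
```

View pics/w6c.png

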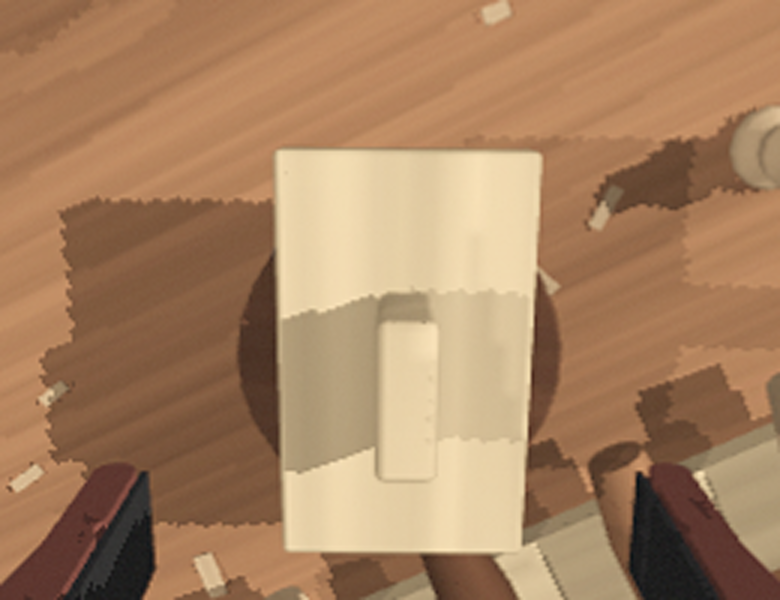

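w6 crop: oblong slab corners at (275,150), (543,151), (521,553) and (285,551).

Run:
```python
from quad import *
P=wp("w6");f=lambda p:np.array(p)/3+[190,80]
quad(P,f([(275,149),(543,150),(521,553),(285,552)]),.07)
print(onz(P,f([(238,350),(561,350)]),.06).mean(0))
P=wp("w5");print(pose("wrist")[2])
```

```bash
python3 go.py .665 -.127 .1 154
```

```text
c [ 0.6667 -0.1233  0.07  ] len [0.0709 0.119  0.0709 0.119 ] ang [  63.9807  -26.3748 -116.0789  153.6361] mod90 [63.9807 63.6252 63.9211 63.6361]
[ 0.665  -0.1244  0.06  ]
[ 0.5899 -0.0908  0.3336]
shift [-0.0022  0.0008  0.0974] len 0.097 | rz 0.004 full rv [-0.    -0.002  0.004] q6 -1.36 t 13.8167
```

```bash
python3 go.py .6665 -.1234 .1 153.8
```

```text
shift [-0.002   0.0047  0.0974] len 0.098 | rz 0.007 full rv [-0.    -0.002  0.007] q6 -1.36 t 13.8167
```

>>> {"op": "shift_gripper", "data": {
  "offsets": [0.8,-0.0018,0.0044,0.03,0,0,0.006,0.6,0,0,0.03,0,0,0,0.4,0,0,0.025,0,0,0,0.3,0,0,0.012,0,0,0,0.3,0,0,0,0,0,0,0.3,0,0,0,0,0,0]
}}

```text
clock: 14.32
eef_pos: [0.6666, -0.1237, 0.1017]
tool_rot: [-3.141, -0.001, 2.683]
wrist_force: [0.4, 0.4, -0.0]
gripper_width: 0.583
grasp_force: 0.0
```

```bash
python3 go.py .6665 -.1234 .1 153.8
```

```text
shift [0.0002 0.0002 0.0017] len 0.002 | rz -0.001 full rv [-0.    -0.001 -0.001] q6 -1.35 t 14.3167
```

>>> {"op": "shift_gripper", "data": {
  "offsets": [0,0,0,0.0015,0,0,0,0,0,0,0,0,0,0,0,0,0,0,0,0,0,0,0,0,0,0,0,0,0,0,0,0,0,0,0,0,0,0,0,0,0,0,0,0,0,0,0,0,0]
}}

```text
clock: 14.9
eef_pos: [0.6668, -0.1238, 0.1008]
tool_rot: [3.142, 0.001, 2.682]
wrist_force: [0.4, -0.8, 1.7]
gripper_width: 0.181
grasp_force: 30.0
```

>>> {"op": "shift_gripper", "data": {
  "offsets": [0,0,0,-0.03,0,0,0,0,0,0,-0.035,0,0,0,0,0,0,-0.035,0,0,0,0,0,0,0,0,0,0]
}}

```text
clock: 15.23
eef_pos: [0.6687, -0.1241, 0.2095]
tool_rot: [3.139, 0.012, 2.682]
wrist_force: [1.3, -0.2, 0.9]
gripper_width: 0.18
grasp_force: 30.0
```

```bash
python3 go.py .446 -.2186 .2 190.2
```

```text
shift [ 0.1577 -0.1835  0.0071] len 0.242 | rz -0.638 full rv [-0.001  0.013 -0.638] q6 -1.34 t 15.2333
```

>>> {"op": "shift_gripper", "data": {
  "offsets": [0,0.0225,-0.0262,0,0,0,0,0,0.0225,-0.0262,0,0,0,0,0,0.0225,-0.0262,0,0,0,0,0,0.0225,-0.0262,0,0,0,0,0,0.0225,-0.0262,0,0,0,0,0,0.0225,-0.0262,0,0,0,0,0,0.0225,-0.0262,0,0,0,0,0,0,0,0,0,0,-0.106]
}}

```text
clock: 15.9
eef_pos: [0.4399, -0.2199, 0.1998]
tool_rot: [-3.14, -0.002, 2.784]
wrist_force: [0.3, -0.5, -1.1]
gripper_width: 0.182
grasp_force: 30.0
```

>>> {"op": "shift_gripper", "data": {
  "offsets": [0,0,0,0,0,0,-0.106,0,0,0,0,0,0,-0.106,0,0,0,0,0,0,-0.106,0,0,0,0,0,0,-0.106,0,0,0,0,0,0,-0.106,0,0,0,0,0,0,0,0,0,0,0,0,0,0]
}}

```text
clock: 16.48
eef_pos: [0.444, -0.218, 0.1996]
tool_rot: [3.141, -0.001, -2.968]
wrist_force: [-0.5, -0.2, -1.4]
gripper_width: 0.18
grasp_force: 30.0
```

```bash
python3 go.py .446 -.2186 .1 190.2; python3 -c "
from h import *
snap('w7a');snap('t7','top')"
```

```text
shift [-0.002  -0.001   0.0996] len 0.1 | rz -0.005 full rv [ 0.001 -0.001 -0.005] q6 -2.27 t 16.4833
```

>>> {"op": "shift_gripper", "data": {
  "offsets": [0,-0.0015,-0.0008,0.03,0,0,-0.004,0,0,0,0.03,0,0,0,0,0,0,0.02,0,0,0,0,0,0,0.01,0,0,0,0,0,0,0.004,0,0,0,0,0,0,0.002,0,0,0,0,0,0,0,0,0,0,0,0,0,0,0,0,0]
}}

```text
clock: 17.25
eef_pos: [0.4464, -0.2191, 0.1058]
tool_rot: [-3.14, 0.002, -2.962]
wrist_force: [0.5, 0.1, -0.4]
gripper_width: 0.181
grasp_force: 30.0
```

```bash
python3 go.py .446 -.2186 .1 190.2
```

```text
shift [0.0004 0.0006 0.0058] len 0.006 | rz 0.002 full rv [-0.002  0.002  0.002] q6 -2.28 t 17.25
```

>>> {"op": "shift_gripper", "data": {
  "offsets": [0,0,0,0.003,0,0,0,0,0,0,0.001,0,0,0,0,0,0,0.001,0,0,0,0,0,0,0.0005,0,0,0,0,0,0,0,0,0,0,0,0,0,0,0,0,0]
}}

```text
clock: 17.75
eef_pos: [0.4462, -0.219, 0.1008]
tool_rot: [-3.14, 0.002, -2.961]
wrist_force: [-1.6, 0.4, 7.4]
gripper_width: 0.179
grasp_force: 30.0
```

```bash
python3 go.py .446 -.2186 .1 190.2
```

```text
shift [0.0001 0.0004 0.0008] len 0.001 | rz 0.002 full rv [-0.001  0.002  0.002] q6 -2.28 t 17.75
```

Seated, with contact force felt. Now I'll open the gripper, lift, take a check picture, and go look at the bare round box.

>>> {"op": "shift_gripper", "data": {
  "offsets": [1,0,0,0,0,0,0,1,0,0,0,0,0,0,1,0,0,0,0,0,0,1,0,0,0,0,0,0,1,0,0,-0.03,0,0,0,1,0,0,-0.035,0,0,0,1,0,0,-0.035,0,0,0,1,0,0,0,0,0,0]
}}

```text
clock: 18.42
eef_pos: [0.4477, -0.2198, 0.2066]
tool_rot: [-3.134, 0.009, -2.961]
wrist_force: [0.5, 0.2, 0.7]
gripper_width: 0.75
grasp_force: 0.0
```

>>> {"op": "shift_gripper", "data": {
  "offsets": [1,0,0,0,0,0,0]
}}

```text
clock: 18.5
eef_pos: [0.4467, -0.2192, 0.2013]
tool_rot: [-3.138, 0.004, -2.961]
wrist_force: [-0.7, -0.5, -0.2]
gripper_width: 0.825
grasp_force: 0.0
```

```bash
python3 -c "
from h import *
print(snap('w7')['eef_pos'])"; python3 go.py .665 -.1244 .2 154
```

```text
[ 0.44671059 -0.21920706  0.20129609]
shift [-0.2324  0.0536 -0.0008] len 0.238 | rz 0.634 full rv [-0.     0.001  0.634] q6 -2.28 t 18.55
```

>>> {"op": "shift_gripper", "data": {
  "offsets": [1,-0.0332,0.0077,0,0,0,0,1,-0.0332,0.0077,0,0,0,0,1,-0.0332,0.0077,0,0,0,0,1,-0.0332,0.0077,0,0,0,0,1,-0.0332,0.0077,0,0,0,0,1,-0.0332,0.0077,0,0,0,0,1,-0.0332,0.0077,0,0,0,0,1,0,0,0,0,0,0]
}}

```text
clock: 19.22
eef_pos: [0.6674, -0.1206, 0.1916]
tool_rot: [3.137, -0.007, -2.958]
wrist_force: [0.4, -0.1, -1.6]
gripper_width: 1.004
grasp_force: 0.0
```

>>> {"op": "shift_gripper", "data": {
  "offsets": [1,0,0,0,0,0,0,1,0,0,0,0,0,0]
}}

```text
clock: 19.38
eef_pos: [0.6639, -0.1241, 0.1965]
tool_rot: [3.141, -0.003, -2.961]
wrist_force: [0.0, -0.6, 0.7]
gripper_width: 0.999
grasp_force: 0.0
```

```bash
python3 -c "
from h import *
print(snap('w8')['eef_pos'])
C=lambda n:cv2.resize(cv2.imread(f'pics/{n}.png')[90:270,210:430],None,fx=1.75,fy=1.75,interpolation=2)
cv2.imwrite('pics/m1.png',np.vstack([np.hstack([C('w5'),C('w7')]),np.hstack([C('w8'),C('w8')*0])])[:, :])"
```

```text
[ 0.66385559 -0.12407229  0.19648208]
```

View pics/m1.png

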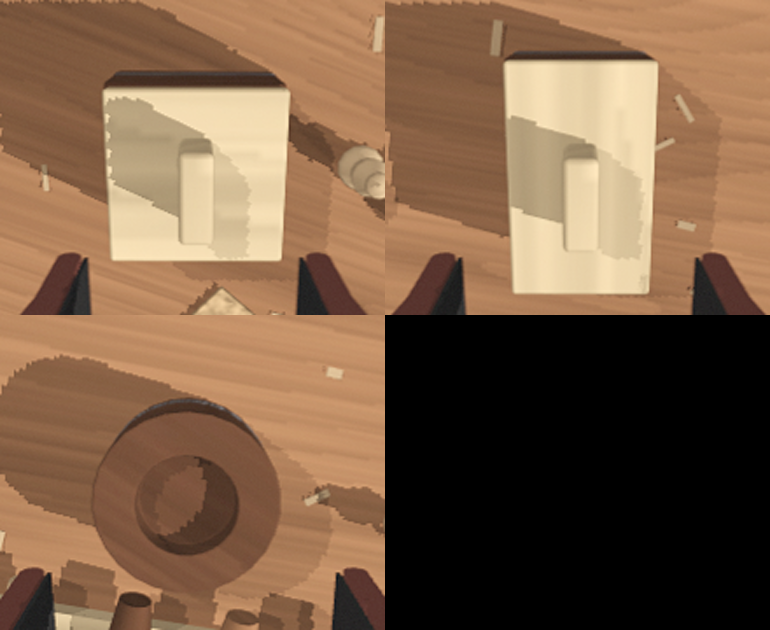

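The mosaic shows the square and oblong lids seated flush and lined up. On the round box, the bore and rim centre is at mosaic (187,504).

Run:
```python
from quad import *
P=wp("w8");f=lambda p:np.array(p)/1.75+[210,90-315/1.75]
print(onz(P,f([(187,504.5),(92,504),(281,504),(186,411),(186,597)]),.06))
P5=wp("w5");g=lambda p:np.array(p)/1.75+[210,90]
quad(P5,g([(104,88),(289,88),(281,261),(112,261)]),.07)
P7=wp("w7");g=lambda p:(np.array(p)-[385,0])/1.75+[210,90]
quad(P7,g([(504,60),(657,60),(649,293),(513,293)]),.07)
```

```bash
python3 go.py .637 .1275 .2 212.5
```

```text
[[ 0.6667 -0.126   0.06  ]
 [ 0.6749 -0.1728  0.06  ]
 [ 0.658  -0.0798  0.06  ]
 [ 0.6209 -0.1346  0.06  ]
 [ 0.7168 -0.1175  0.06  ]]
c [0.4687 0.0446 0.07  ] len [0.0875 0.0895 0.0881 0.0896] ang [ 110.4273   20.6755  -69.5001 -159.6616] mod90 [20.4273 20.6755 20.4999 20.3384]
c [ 0.4454 -0.218   0.07  ] len [0.0701 0.1186 0.0708 0.1187] ang [ 100.3319   10.6814  -79.5795 -169.6421] mod90 [10.3319 10.6814 10.4205 10.3579]
shift [-0.0187  0.2527 -0.0022] len 0.253 | rz -0.388 full rv [ 0.001 -0.002 -0.388] q6 -1.99 t 19.4333
```

>>> {"op": "shift_gripper", "data": {
  "offsets": [1,-0.0027,0.036,0,0,0,0,1,-0.0027,0.0361,0,0,0,0,1,-0.0027,0.0361,0,0,0,0,1,-0.0027,0.0361,0,0,0,0,1,-0.0027,0.0361,0,0,0,0,1,-0.0027,0.0361,0,0,0,0,1,-0.0027,0.0361,0,0,0,0,1,0,0,0,0,0,-0.1]
}}

```text
clock: 20.1
eef_pos: [0.6361, 0.1331, 0.1999]
tool_rot: [3.139, 0.002, -2.858]
wrist_force: [0.4, -0.3, 0.6]
gripper_width: 0.999
grasp_force: 0.0
```

>>> {"op": "shift_gripper", "data": {
  "offsets": [1,0,0,0.02,0,0,-0.1,1,0,0,0.026,0,0,-0.1,1,0,0,0,0,0,-0.088,1,0,0,0,0,0,0,1,0,0,0,0,0,0]
}}

```text
clock: 20.52
eef_pos: [0.6376, 0.1269, 0.1538]
tool_rot: [-3.141, 0.001, -2.577]
wrist_force: [0.5, -0.9, 0.5]
gripper_width: 0.999
grasp_force: 0.0
```

```bash
python3 -c "
from h import *
print(snap('w9')['eef_pos'])
im=cv2.imread('pics/w9.png')[80:280,190:450];cv2.imwrite('pics/w9c.png',cv2.resize(im,None,fx=3,fy=3,interpolation=2))";python3 go.py .637 .1275 .0525 212.5
```

```text
[0.63762371 0.12691493 0.15376973]
shift [0.0009 0.001  0.1019] len 0.102 | rz -0.003 full rv [-0.001  0.002 -0.003] q6 -1.99 t 20.5667
```

View pics/w9c.png

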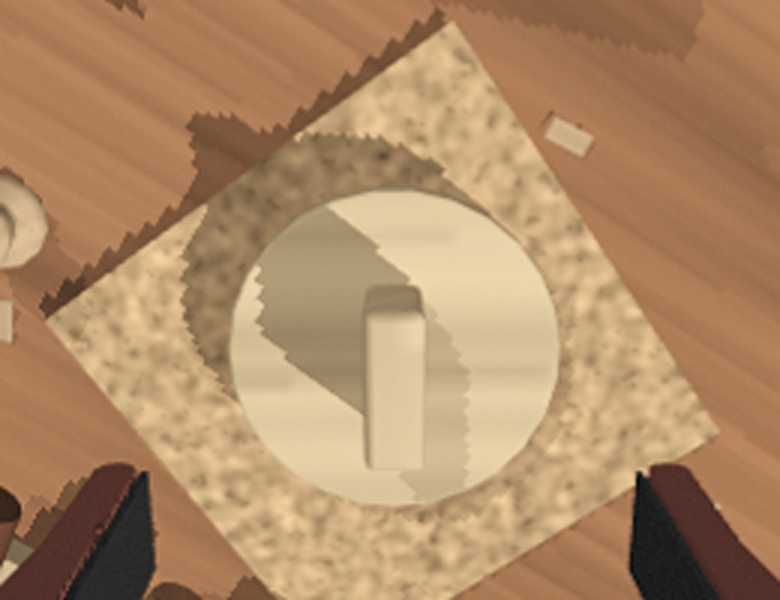

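w9 crop: the round lid lies flat on the mat, with its disc centre at about (394.5,348.5) and its grip aligned with the tool.

Run:
```python
from quad import *
P=wp("w9");f=lambda p:np.array(p)/3+[190,80]
Z=onz(P,f([(230,348),(559,348),(394.5,190),(394.5,507)]),.022);print(Z,Z[:2].mean(0),Z[2:].mean(0))
```

```text
[[0.6618 0.088  0.022 ]
 [0.6115 0.1675 0.022 ]
 [0.5987 0.1037 0.022 ]
 [0.6789 0.1546 0.022 ]] [0.6367 0.1278 0.022 ] [0.6388 0.1292 0.022 ]
```

>>> {"op": "shift_gripper", "data": {
  "offsets": [0.8,0.001,0.001,0.03,0,0,0,0.6,0,0,0.035,0,0,0,0.4,0,0,0.02,0,0,0,0.3,0,0,0.01,0,0,0,0.3,0,0,0.005,0,0,0,0.3,0,0,0,0,0,0]
}}

```text
clock: 21.07
eef_pos: [0.6368, 0.128, 0.053]
tool_rot: [-3.141, 0.0, -2.575]
wrist_force: [0.4, -0.1, 0.5]
gripper_width: 0.584
grasp_force: 0.0
```

```bash
python3 go.py .637 .1275 .0525 212.5
```

```text
shift [ 0.0001 -0.0005  0.0005] len 0.001 | rz -0.0 full rv [-0.  0. -0.] q6 -1.99 t 21.0667
```

>>> {"op": "shift_gripper", "data": {
  "offsets": [0,0,0,0.0005,0,0,0,0,0,0,0,0,0,0,0,0,0,0,0,0,0,0,0,0,0,0,0,0,0,0,0,0,0,0,0,0,0,0,0,0,0,0,0,0,0,0,0,0,0]
}}

```text
clock: 21.65
eef_pos: [0.637, 0.1282, 0.0529]
tool_rot: [-3.141, 0.001, -2.573]
wrist_force: [0.2, -0.7, 4.0]
gripper_width: 0.183
grasp_force: 30.0
```

>>> {"op": "shift_gripper", "data": {
  "offsets": [0,0,0,-0.03,0,0,0,0,0,0,-0.035,0,0,0,0,0,0,-0.04,0,0,0,0,0,0,-0.04,0,0,0,0,0,0,0,0,0,0,0,0,0,0,0,0,0]
}}

```text
clock: 22.15
eef_pos: [0.6379, 0.1285, 0.201]
tool_rot: [-3.139, 0.006, -2.573]
wrist_force: [0.7, 0.2, -1.6]
gripper_width: 0.181
grasp_force: 30.0
```

```bash
python3 go.py .6664 -.1267 .2 212.5
```

```text
shift [ 0.1133 -0.2304  0.001 ] len 0.257 | rz 0.001 full rv [-0.003  0.006  0.001] q6 -1.99 t 22.15
```

>>> {"op": "shift_gripper", "data": {
  "offsets": [0,0.0162,-0.0329,0,0,0,0,0,0.0162,-0.0329,0,0,0,0,0,0.0162,-0.0329,0,0,0,0,0,0.0162,-0.0329,0,0,0,0,0,0.0162,-0.0329,0,0,0,0,0,0.0162,-0.0329,0,0,0,0,0,0.0162,-0.0329,0,0,0,0,0,0,0,0,0,0,0]
}}

```text
clock: 22.82
eef_pos: [0.6638, -0.1337, 0.1931]
tool_rot: [3.14, -0.006, -2.58]
wrist_force: [0.4, 0.2, -0.6]
gripper_width: 0.179
grasp_force: 30.0
```

>>> {"op": "shift_gripper", "data": {
  "offsets": [0,0,0,0,0,0,0,0,0,0,0,0,0,0,0,0,0,0,0,0,0]
}}

```text
clock: 23.07
eef_pos: [0.6647, -0.1255, 0.1958]
tool_rot: [3.14, -0.001, -2.572]
wrist_force: [0.6, -0.3, -0.1]
gripper_width: 0.179
grasp_force: 30.0
```

```bash
python3 go.py .6664 -.1267 .1 212.5
```

```text
shift [-0.0008 -0.0021  0.0958] len 0.096 | rz 0.002 full rv [ 0.002 -0.001  0.002] q6 -2.38 t 23.0667
```

>>> {"op": "shift_gripper", "data": {
  "offsets": [0,-0.0006,-0.0012,0.03,0,0,0,0,0,0,0.03,0,0,0,0,0,0,0.018,0,0,0,0,0,0,0.008,0,0,0,0,0,0,0.004,0,0,0,0,0,0,0,0,0,0,0,0,0,0,0,0,0,0,0,0,0,0,0,0]
}}

```text
clock: 23.73
eef_pos: [0.6671, -0.1275, 0.1095]
tool_rot: [-3.139, 0.002, -2.573]
wrist_force: [-0.5, 0.3, -0.3]
gripper_width: 0.177
grasp_force: 30.0
```

```bash
python3 go.py .6664 -.1267 .1 212.5
```

```text
shift [0.0001 0.0011 0.0095] len 0.01 | rz 0.001 full rv [-0.002  0.002  0.001] q6 -2.38 t 23.7333
```

>>> {"op": "shift_gripper", "data": {
  "offsets": [0,0,0.0006,0.005,0,0,0,0,0,0,0.002,0,0,0,0,0,0,0.001,0,0,0,0,0,0,0.001,0,0,0,0,0,0,0,0,0,0,0,0,0,0,0,0,0]
}}

```text
clock: 24.23
eef_pos: [0.6663, -0.1272, 0.1008]
tool_rot: [-3.14, 0.002, -2.573]
wrist_force: [-2.1, 0.6, 8.0]
gripper_width: 0.176
grasp_force: 30.0
```

```bash
python3 go.py .6664 -.1267 .1 212.5
```

```text
shift [-0.0004  0.0004  0.0008] len 0.001 | rz 0.001 full rv [-0.002  0.002  0.001] q6 -2.38 t 24.2333
```

Seated. I'll release, retreat upward, and check from two directions.

>>> {"op": "shift_gripper", "data": {
  "offsets": [1,0,0,0,0,0,0,1,0,0,0,0,0,0,1,0,0,0,0,0,0,1,0,0,0,0,0,0,1,0,0,-0.03,0,0,0,1,0,0,-0.035,0,0,0,1,0,0,-0.03,0,0,0,1,0,0,0,0,0,0]
}}

```text
clock: 24.9
eef_pos: [0.6679, -0.1276, 0.2017]
tool_rot: [-3.133, 0.008, -2.573]
wrist_force: [0.9, -0.2, 1.4]
gripper_width: 0.746
grasp_force: 0.0
```

>>> {"op": "shift_gripper", "data": {
  "offsets": [1,0,0,0,0,0,0,1,0,0,0,0,0,0,1,0,0,0,0,0,0]
}}

```text
clock: 25.15
eef_pos: [0.6652, -0.127, 0.1905]
tool_rot: [3.139, -0.003, -2.573]
wrist_force: [0.2, 0.3, -0.5]
gripper_width: 0.974
grasp_force: 0.0
```

```bash
python3 -c "
from h import *
print(snap('w10')['eef_pos'])"
```

```text
[ 0.66515456 -0.12697891  0.19054478]
```

>>> {"op": "shift_gripper", "data": {
  "offsets": [1,0.03,0,-0.02,0,0,0,1,0.03,0,-0.02,0,0,0,1,0.03,0,-0.02,0,0,0,1,0.03,0,-0.02,0,0,0,1,0.03,0.02,-0.02,0,0,0,1,0.03,0.02,0,0,0,0,1,0.0,0,0,0,0,0,1,0,0,0,0,0,0]
}}

```text
clock: 25.87
eef_pos: [0.4914, -0.1903, 0.2927]
tool_rot: [3.142, 0.0, -2.575]
wrist_force: [0.9, -0.4, -0.1]
gripper_width: 1.001
grasp_force: 0.0
```

```bash
python3 -c "
from h import *
snap('t10','top');snap('s10','side')
a=cv2.resize(cv2.imread('pics/w10.png')[90:270,200:440],(400,300),interpolation=2)
b=cv2.resize(cv2.imread('pics/s10.png')[130:370,160:480],(400,300),interpolation=2)
c=cv2.resize(cv2.imread('pics/t10.png')[110:290,180:480],(500,300),interpolation=2)
cv2.imwrite('pics/m2.png',np.vstack([np.hstack([a,b]),np.hstack([c,np.zeros((300,300,3),np.uint8)])]))"
```

```text
(no output)
```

View pics/m2.png

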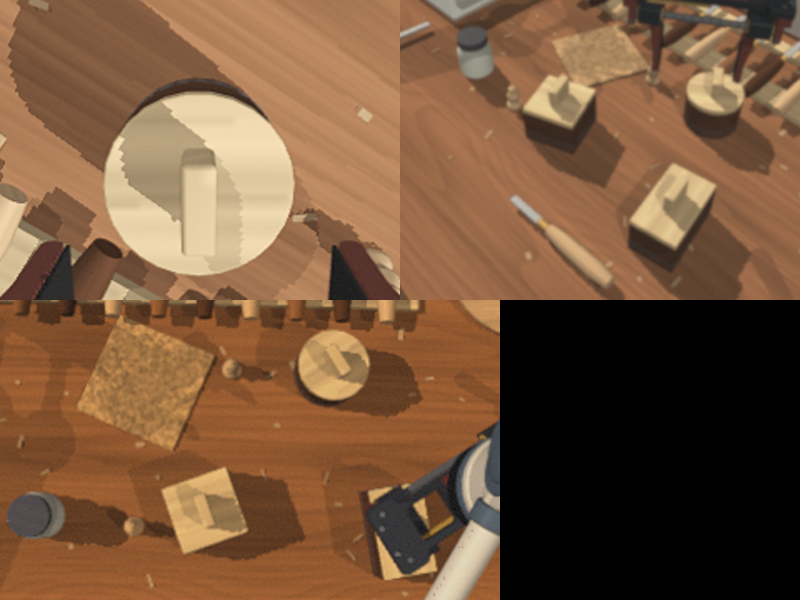

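The mosaic shows all three lids fully down on their matching boxes, the mat empty and the pot standing. One last numeric check on the round lid.

Run:
```python
from quad import *
P=wp("w10");f=lambda p:np.array(p)*.6+[200,90]
Z=onz(P,f([(104,184),(294,184),(199,92),(199,275)]),.07);print(Z[:2].mean(0),Z[2:].mean(0))
```

```text
[ 0.6649 -0.1273  0.07  ] [ 0.6667 -0.1261  0.07  ]
```

```bash
python3 -c "
from cell import ctrl
print(ctrl.finish_job())"
```

```text
the job is handed in; nothing more can be done
None
```

The job is handed in: all three lids are fully down on their own boxes, centred and lined up to within about 1–2 mm by the last camera check, with the mat empty and the boxes and glue pot left standing, at about 26 s of the 96 s allowed.

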